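# Shut and secure the sample case

## Robot

A 6-joint arm with a two-finger parallel gripper is mounted at the origin on the work surface. World frame = base frame: x ahead of the robot, y to its left, z up, the work surface at z = 0. Lengths are in m, angles in rad, forces in N, time in s.
With the tool pointing down it reaches from about 0.3 to 0.75 m from the base axis. Payload 8.5 kg.
Tool frame: the origin (TCP) lies midway between the tips of the shut fingers; the grasp point (between the pads) lies r.grip_point_offset behind it (r.grip_point_offset is the distance from the TCP to the grasp point, in m); z points along the fingers, y is the direction in which the jaws open and shut (so a half turn about z gives the same grasp; the last joint's range is limited). The gripper opens to 85 mm and grips with 20 to 120 N. Pads are 22 mm wide; open, the fingers measure 114 mm over their backs; the gripper's body (76 mm by 85 mm) begins 54 mm behind the grasp point. The pads swing forward as they close: fully open they stand 13 mm farther back than shut.
Start: joints at [-1.452, 0.381, 1.297, -0, 1.464, -0.215], TCP at [0.18, -0.52, 0.231] pointing down, gripper open.
Joint ranges: [-3.11, 3.11], [-0.89, 2.33], [0.22, 2.48], [-1.42, 4.56], [0.17, 2.85], [-2.88, 2.88]. Speed limits (rad/s): [2.39, 2.39, 3.14, 3.14, 3.14, 3.14].

## Interface

Orientations are given as a unit quaternion [w, x, y, z].
In Python, from workcell import r gives the robot as it stands.
- The arm moves only by the tool jog_arm, never from a script. Its argument "deltas" is a list of rows, each a list of 2 entries, a list of its own where there are three numbers: the shift along the tool's x, y, z scaled (see below), then the turn, a rotation vector about the tool's x, y, z scaled (see below). A call has 1 to 5 rows; each row is the pose to reach, as a shift and turn from the pose commanded when the call began, along the tool's axes at that moment; what a row does not reach only later rows make up. The controller multiplies each number of a shift by 100 mm and each number of a turn by 90 degrees. A row lasts 1/10 s, in which the tool goes at most 50 mm and 8.59 degrees, less where a joint would pass 70% of its speed; a pose out of reach is approached as far as the arm can. A call with a number of a shift or a turn outside -1 to 1 is refused whole. A call with a gripper value outside its range is refused whole. "fingers" is the gripper command: -1 is shut, 1 is fully open, values between are in proportion, set as the call begins (left out, the last holds). The fingers move at their own pace and stop on an object; the grip force is fixed at half the most. Time passes only in rows, so rows that repeat a pose let the fingers close. It gives the time, the measured TCP pose, the force and the opening at its end, in the units of the state.
- r.read_state(): the state, without advancing time (a new reading comes with each control period).
- r.camera(name): name is "side" or "top"; returns a dict with "color" (420x560x3 uint8, blue, green, red), "fx", "fy", "cx", "cy" (pixels), "extrinsics" (4x4, takes a point from camera to world coordinates). Camera axes: x right, y down, z forward; pixel columns grow to the right and rows downward; lengths in m; the calibration is good to about 2 mm. A picture is of the moment at which its call begins. There is no depth.
- r.finish_job(): hands the job in, once; it reports no verdict.
The state is a dict: "t": time; "q": joint angles; "qd": joint speeds; "effort": joint torques, N m; "tcp_pos": TCP position; "ee_rot": TCP orientation; "ft_force": force on the tool from outside, world axes, zero at the start; "ft_torque": the same for the moment, N m; "width": finger opening in m.
Only numpy, scipy, OpenCV 4.12 (cv2) and the standard library are available. Lean on these libraries where they do the work, as an engineer would, in place of code of your own. Each camera call takes 0.05 s, during which the arm holds its last target. There are 200 camera calls.

## Task

One of the two grey sample cases on the counter still has its metal lid ajar. Press that lid fully shut, then turn the case's turnbutton a quarter turn, as far as it goes, so that it points across the lid's edge and secures it. Leave the turnbutton of the other case, already secured, as it is.

Things in the scene. Friction and masses are not known exactly. Their poses are not given: they have to be found in the camera images.
- lid_edge (a point): Middle of the front edge, upper face, of the ajar lid: aluminium plate 180 mm deep, 200 wide, 10 thick, on a fixed grey case. x points along the lid to its hinge on the far edge (horizontally: away from the turnbutton), y along the edge. Shut, the lid is level and this point 100 mm above the counter; at first 60-110 higher. Friction hinge, stays put; 3-6 N down on its front half shuts it.
- button_grip (a point): Same case's turnbutton: dark steel bar 80 mm long, 14 wide, 8 thick, underside 103 mm above the counter, with an upright grip fin 50 long, 12 wide, spanning heights 111-135. Pivots at its middle about the vertical, 18 mm in front of the shut lid's front edge, midway along it. This point: on the pivot axis at fin mid-height (123 mm). x runs along bar and fin, z up.
- case_button (a joint): That turnbutton's angle, rad. 0: bar square across the lid's edge, 22 mm of it over the lid (secured, hard stop). 1.3-1.5: bar along the edge, clear of the lid (open, as at the start; stop at 1.55). Grows counter-clockwise seen from above, so securing turns it clockwise. Light friction (0.06 N m), stays where left.
- other_button (a joint): Angle, rad, of the turnbutton on the other, identical case, whose lid is shut and whose bar already lies across its lid (about 0). Not to be turned.

How it is judged:
On the way:
1. the lid is shut while the turnbutton is still open (clear of the lid) (height (world z) of lid_edge below 0.11 m and value of joint case_button above 1 rad), for 0.2 s.
At the end, for the whole second after the job is handed in: The lid is shut (its front edge within 10 mm of its closed height), its turnbutton lies across the lid's edge within 0.2 rad of the stop and is at rest, and the other case's turnbutton is still across its own lid (within 0.2 rad) (height (world z) of lid_edge below 0.11 m and value of joint each of case_button, other_button below 0.2 rad and velocity of joint case_button between -0.05 and 0.05 rad/s); the robot touches nothing.
It fails at once if the other case's turnbutton is turned away from its secured position (value of joint other_button above 0.2 rad).
It also fails if it takes over 45 s, if anything falls off the work surface, if the arm or the gripper's body presses on something with over 40 N, if the wrist force passes 120 N, or if a joint passes its speed limit or range.

## Working session

There is one attempt and no reset: what is moved stays moved. The work goes in short steps, Python scripts to look and compute and a tool call to move; the robot and the scene stay as the last step left them, time stands still between calls to the robot, and variables do not carry over. Pictures are saved under pics/ and viewed, about 8 in all and at most 12, crops included, and the job is handed in when it is done.

Besides the shell and the picture viewer there is one more tool, called after ">>>" in YAML: its name, and indented under it one key for each argument. jog_arm: Moves the arm, as the interface text tells. Its arguments: {"type":"object","properties":{"deltas":{"type":"array"},"fingers":{"type":"number"}},"required":["deltas"]}

```bash
mkdir -p pics; cat > h.py <<'E'
import numpy as np, cv2
from workcell import r
def snap(n,f):
    c=r.camera(n); cv2.imwrite(f'pics/{f}.png',c['color']); np.savez(f'pics/{f}.npz',**{k:c[k] for k in('fx','fy','cx','cy','extrinsics')}); return c
def ray(c,u,v):
    E=np.array(c['extrinsics']); d=E[:3,:3]@np.array([(u-c['cx'])/c['fx'],(v-c['cy'])/c['fy'],1]); return E[:3,3],d
def onz(c,u,v,z):
    o,d=ray(c,u,v); return o+d*(z-o[2])/d[2]
def tri(c1,p1,c2,p2):
    o1,d1=ray(c1,*p1);o2,d2=ray(c2,*p2)
    s=np.linalg.lstsq(np.c_[d1,-d2],o2-o1,rcond=None)[0]
    a=o1+d1*s[0];b=o2+d2*s[1]; return (a+b)/2,np.linalg.norm(a-b)
E
python3 - <<'E'
from h import *
np.set_printoptions(precision=3,suppress=True)
for n in('side','top'):
    c=snap(n,n+'0'); print(n,c['fx'],c['cx'],c['cy'],np.array(c['extrinsics']))
s=r.read_state();print(s['t'],s['tcp_pos'],s['ee_rot'],s['ft_force'],s['width'],r.grip_point_offset)
E
```

```text
side 400.2209743490559 287.0965142031523 211.96736956440822 [[-0.766 -0.495  0.411  0.193]
 [-0.643  0.575 -0.505  0.367]
 [ 0.013 -0.651 -0.759  0.689]
 [ 0.     0.     0.     1.   ]]
top 455.8509371901137 285.7722763935062 211.6705739800493 [[-0.01  -0.999  0.047  0.447]
 [-1.     0.01   0.003 -0.014]
 [-0.004 -0.047 -0.999  1.004]
 [ 0.     0.     0.     1.   ]]
0.1 [ 0.18  -0.519  0.231] [-0.001  0.986  0.166  0.   ] [ 0.262 -0.49   0.174] 0.08556786727912678 0.0187
```

View pics/side0.png

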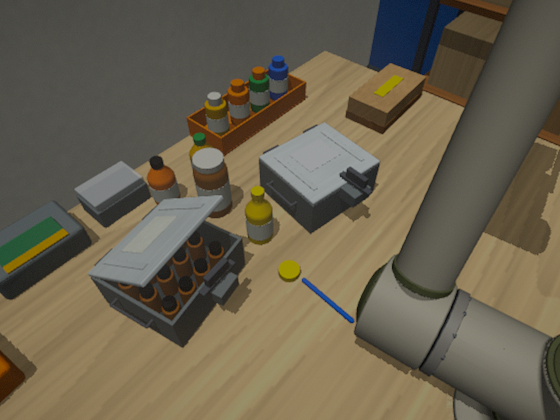

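View pics/top0.png

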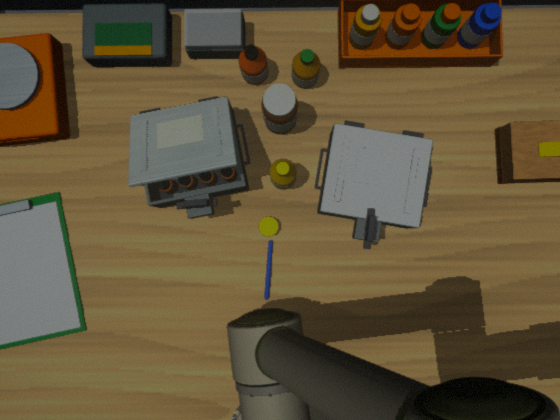

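The ajar case is on the left in the top view: lid front edge about (137,180)–(240,167), turnbutton near (198,203). The secured one is on the right, with its bar near (371,226). I'll zoom in on the ajar case in both views.

```bash
python3 - <<'E'
import cv2,numpy as np
t=cv2.imread('pics/top0.png');s=cv2.imread('pics/side0.png')
a=cv2.resize(t[90:230,120:260],(560,560),interpolation=cv2.INTER_CUBIC)[:, :]
b=cv2.resize(s[190:345,90:250],(240*0+400,388),interpolation=cv2.INTER_CUBIC)
a=cv2.resize(t[150:225,130:255],(800,480),interpolation=cv2.INTER_CUBIC)
b=cv2.resize(s[190:345,85:250],(600,564),interpolation=cv2.INTER_CUBIC)
for n,i in(('ta',a),('sb',b)): cv2.imwrite(f'pics/{n}.png',cv2.convertScaleAbs(i,alpha=1.6,beta=20))
E
```

```text
(no output)
```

View pics/ta.png

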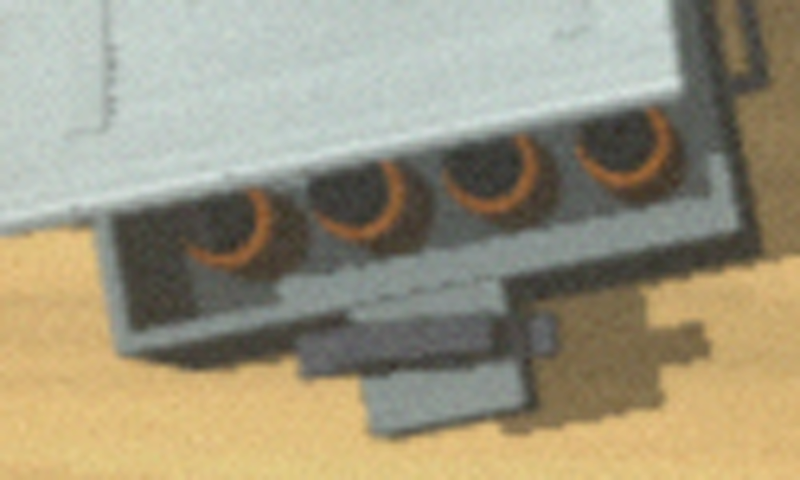

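View pics/sb.png

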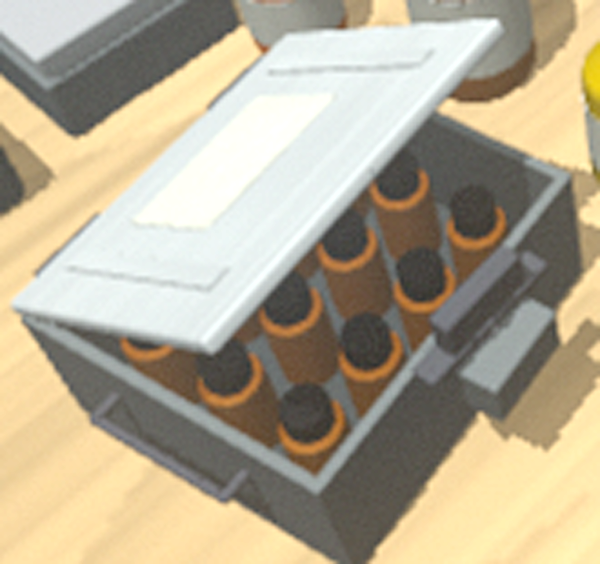

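The crops show the bar lying along the edge. In the top crop its ends are about (300,362) and (555,330). In the side crop they are about (430,370) and (537,265). The lid's right front corner is at (683,85) in the top crop and (497,22) in the side crop.

```bash
cat >> h.py <<'E'
def T(x,y): return 130+x/6.4,150+y/6.4
def S(x,y): return 85+x/3.636,190+y/3.636
E
python3 - <<'E'
from h import *
np.set_printoptions(precision=3,suppress=True)
t=dict(np.load('pics/top0.npz'));s=dict(np.load('pics/side0.npz'))
for n,a,b in[('barR',(555,332),(540,264)),('barL',(300,362),(428,370)),('lidRF',(683,85),(497,22)),('fintopR',(492,330),(510,250)),('caseFR',(740,230),(570,178)),('caseFL',(125,350),(320,488))]:
    print(n,*tri(t,T(*a),s,S(*b)))
L=onz(t,*T(300,362),.109);R=onz(t,*T(555,332),.109);print('bar onz',L,R,(L+R)/2,np.arctan2(*(R-L)[[1,0]]))
print('fin onz',onz(t,*T(397+10,345),.135),onz(s,*S(478,287),.135))
a=onz(t,*T(125,350),.09);b=onz(t,*T(740,230),.09);print('front',a,b,(a+b)/2,np.arctan2(*(b-a)[[1,0]]))
E
```

```text
barR [0.51  0.126 0.1  ] 0.002434454392415948
barL [0.501 0.202 0.112] 0.0013372341110168256
lidRF [0.574 0.077 0.185] 0.0003113870396106924
fintopR [0.509 0.141 0.129] 0.0005965723503600915
caseFR [0.543 0.07  0.083] 6.077594411025069e-05
caseFL [0.507 0.264 0.085] 0.00039428636229539614
bar onz [0.501 0.203 0.109] [0.51  0.125 0.109] [0.506 0.164 0.109] -1.46323279469464
fin onz [0.505 0.165 0.135] [0.502 0.166 0.135]
front [0.507 0.263 0.09 ] [0.543 0.07  0.09 ] [0.525 0.166 0.09 ] -1.3872390174639087
```

>>> jog_arm:
  deltas:
    - [[1,-0.88,-0.1],[0,0,0]]
    - [[1,-0.88,-0.1],[0,0,0]]
    - [[1,-0.88,-0.1],[0,0,0]]
    - [[1,-0.88,-0.1],[0,0,0]]
  fingers: -1

```text
t: 0.5
tcp_pos: [0.2473, -0.4005, 0.2418]
ee_rot: [-0.0, 0.986, 0.168, 0.0]
ft_force: [-0.1, -0.2, 1.1]
width: 0.0279
```

>>> jog_arm:
  deltas:
    - [[1,-0.88,0],[0,0,0]]
    - [[1,-0.88,0],[0,0,0]]
    - [[1,-0.88,0],[0,0,0]]
    - [[1,-0.88,0],[0,0,0]]

```text
t: 0.9
tcp_pos: [0.3125, -0.2853, 0.2413]
ee_rot: [-0.0, 0.986, 0.168, 0.0]
ft_force: [0.5, -1.5, -0.2]
width: -0.0
```

>>> jog_arm:
  deltas:
    - [[1,-0.88,0],[0,0,0]]
    - [[1,-0.88,0],[0,0,0]]
    - [[1,-0.88,0],[0,0,0]]
    - [[1,-0.88,0],[0,0,0]]

```text
t: 1.3
tcp_pos: [0.3782, -0.1702, 0.2412]
ee_rot: [-0.0, 0.986, 0.168, 0.0]
ft_force: [-0.3, 0.4, -0.3]
width: 0.0001
```

>>> jog_arm:
  deltas:
    - [[1,-0.88,0],[0,0,0]]
    - [[1,-0.88,0],[0,0,0]]
    - [[1,-0.88,0],[0,0,0]]
    - [[1,-0.88,0],[0,0,0]]

```text
t: 1.7
tcp_pos: [0.4441, -0.0549, 0.2409]
ee_rot: [-0.0, 0.986, 0.168, -0.0]
ft_force: [-0.4, -0.5, 0.4]
width: 0.0003
```

>>> jog_arm:
  deltas:
    - [[1,-0.88,0],[0,0,0]]
    - [[1,-0.88,0],[0,0,0]]
    - [[1,-0.88,0],[0,0,0]]
    - [[1,-0.88,0],[0,0,0]]

```text
t: 2.1
tcp_pos: [0.51, 0.0605, 0.2406]
ee_rot: [-0.0, 0.986, 0.167, -0.0]
ft_force: [-0.3, -0.7, -1.1]
width: 0.0001
```

>>> jog_arm:
  deltas:
    - [[1,-0.9,0],[0,0,0]]
    - [[1,-0.9,0],[0,0,0]]
    - [[1,-0.9,0],[0,0,0]]
    - [[1,-0.9,0],[0,0,0]]

```text
t: 2.5
tcp_pos: [0.5751, 0.178, 0.2401]
ee_rot: [-0.0, 0.986, 0.167, -0.0]
ft_force: [-1.1, -0.2, -0.6]
width: -0.0001
```

>>> jog_arm:
  deltas:
    - [[0,0,0],[0,0,-0.46]]
    - [[0,0,0],[0,0,-0.46]]
    - [[0,0,0],[0,0,-0.46]]
    - [[0,0,0],[0,0,-0.46]]
    - [[0,0,0],[0,0,-0.46]]

```text
t: 3.0
tcp_pos: [0.5738, 0.1745, 0.2412]
ee_rot: [0.0, 0.863, 0.505, -0.0]
ft_force: [0.2, 0.7, 0.2]
width: 0.0002
```

>>> jog_arm:
  deltas:
    - [[0,0,0],[0,0,-0.4]]
    - [[0,0,0],[0,0,-0.4]]
    - [[0,0,0],[0,0,-0.4]]
    - [[0,0,0],[0,0,-0.4]]
    - [[0,0,0],[0,0,-0.4]]

```text
t: 3.5
tcp_pos: [0.5738, 0.1749, 0.2412]
ee_rot: [0.0, 0.666, 0.746, -0.0]
ft_force: [0.7, 0.3, -0.1]
width: -0.0002
```

>>> jog_arm:
  deltas:
    - [[0,0,0.3],[0,0,0]]
    - [[0,0,0.5],[0,0,0]]
    - [[0,0,0.7],[0,0,0]]
    - [[0,0,0.85],[0,0,0]]
    - [[0,0,1],[0,0,0]]

```text
t: 4.0
tcp_pos: [0.5737, 0.1757, 0.141]
ee_rot: [0.0, 0.667, 0.745, -0.0]
ft_force: [-1.1, 0.1, 3.3]
width: 0.0
```

>>> jog_arm:
  deltas:
    - [[0,0,0.1],[0,0,0]]
    - [[0,0,0.2],[0,0,0]]
    - [[0,0,0.3],[0,0,0]]
    - [[0,0,0.35],[0,0,0]]
    - [[0,0,0.38],[0,0,0]]

```text
t: 4.5
tcp_pos: [0.5733, 0.1775, 0.1029]
ee_rot: [-0.0, 0.666, 0.746, -0.0]
ft_force: [-1.2, -1.7, 2.9]
width: 0.0001
```

>>> jog_arm:
  deltas:
    - [[0,0,0.02],[0,0,0]]
    - [[0,0,0.04],[0,0,0]]
    - [[0,0,0.04],[0,0,0]]

```text
t: 4.8
tcp_pos: [0.5736, 0.1778, 0.1]
ee_rot: [0.0, 0.666, 0.746, 0.0]
ft_force: [-3.7, -1.1, 7.1]
width: 0.0002
```

>>> jog_arm:
  deltas:
    - [[0,0,0.01],[0,0,0]]
    - [[0,0,0.01],[0,0,0]]
    - [[0,0,0.01],[0,0,0]]

```text
t: 5.1
tcp_pos: [0.5736, 0.1778, 0.1]
ee_rot: [0.001, 0.666, 0.746, 0.001]
ft_force: [-4.7, -1.8, 12.0]
width: 0.0001
```

>>> jog_arm:
  deltas:
    - [[0,0,-0.9],[0,0,0]]
    - [[0,0,-0.9],[0,0,0]]
    - [[0,0,-0.9],[0,0,0]]
  fingers: -0.3

```text
t: 5.4
tcp_pos: [0.5757, 0.1782, 0.1942]
ee_rot: [0.004, 0.666, 0.746, 0.004]
ft_force: [0.0, -0.5, 0.0]
width: 0.0295
```

```bash
python3 - <<'E'
from h import *
s=snap('side','side1')['color'];t=snap('top','top1')['color']
b=cv2.resize(s[190:345,85:250],(440,413),interpolation=cv2.INTER_CUBIC)
a=cv2.resize(t[100:230,120:260],(356,330),interpolation=cv2.INTER_CUBIC)
o=np.zeros((413,800,3),np.uint8);o[:,:440]=b;o[:330,442:798]=a
cv2.imwrite('pics/m1.png',cv2.convertScaleAbs(o,alpha=1.6,beta=20))
E
```

```text
(no output)
```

View pics/m1.png

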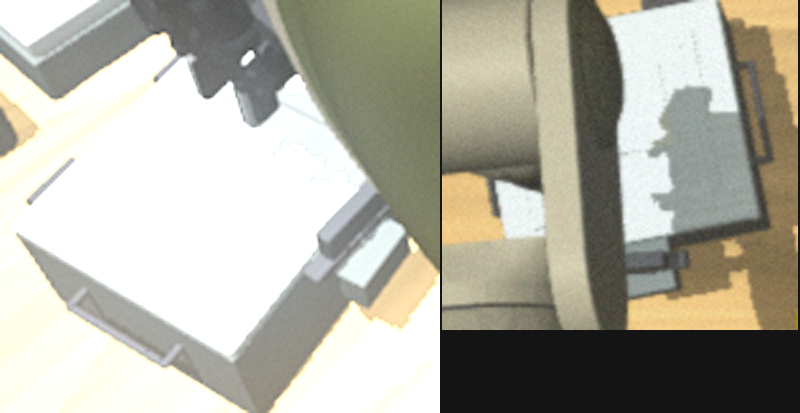

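The lid is flat in both views, and the bar still lies along the edge. Next I'll move over the fin.

>>> jog_arm:
  deltas:
    - [[-0.06,-0.72,0],[0,0,0]]
    - [[-0.06,-0.72,0],[0,0,0]]
    - [[-0.06,-0.72,0],[0,0,0]]
    - [[-0.06,-0.72,0.2],[0,0,0]]
    - [[-0.06,-0.72,0.2],[0,0,0]]
  fingers: -0.2

```text
t: 6.0
tcp_pos: [0.5018, 0.1635, 0.1656]
ee_rot: [-0.002, 0.666, 0.746, -0.002]
ft_force: [-0.0, 0.2, -0.4]
width: 0.0339
```

```bash
python3 - <<'E'
from h import *
s=snap('side','side2')['color']; print(r.read_state()['tcp_pos'],r.read_state()['width'])
b=cv2.resize(s[190:345,85:285],(774,600),interpolation=cv2.INTER_CUBIC)
cv2.imwrite('pics/m2.png',cv2.convertScaleAbs(b,alpha=1.3,beta=20))
E
```

```text
[0.50237028 0.16356631 0.16685352] 0.03418190907789733
```

View pics/m2.png

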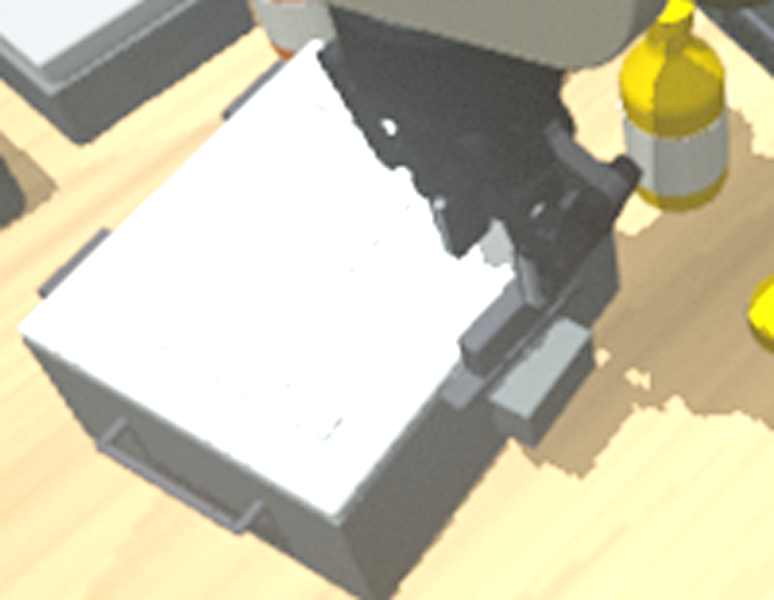

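The jaws straddle the fin, which is at about (500,325), and there is clearance on both sides. I'll descend.

>>> jog_arm:
  deltas:
    - [[0,0.025,0.2],[0,0,0]]
    - [[0,0.025,0.35],[0,0,0]]
    - [[0,0.025,0.5],[0,0,0]]
    - [[0,0.025,0.5],[0,0,0]]

```text
t: 6.45
tcp_pos: [0.5048, 0.1638, 0.1169]
ee_rot: [-0.001, 0.666, 0.746, -0.001]
ft_force: [0.0, -0.3, -0.4]
width: 0.0341
```

>>> jog_arm:
  deltas:
    - [[0,0,0],[0,0,0]]
    - [[0,0,0],[0,0,0]]
    - [[0,0,0],[0,0,0]]
    - [[0,0,0],[0,0,0]]
    - [[0,0,0],[0,0,0]]
  fingers: -0.66

```text
t: 6.95
tcp_pos: [0.506, 0.1639, 0.1191]
ee_rot: [0.001, 0.666, 0.746, 0.001]
ft_force: [4.0, 1.4, 3.4]
width: 0.0144
```

>>> jog_arm:
  deltas:
    - [[0,0.02,-0.03],[0,0,0]]
    - [[0,0.02,-0.03],[0,0,0]]
    - [[0,0.02,-0.03],[0,0,0]]

```text
t: 7.25
tcp_pos: [0.5065, 0.164, 0.1212]
ee_rot: [-0.0, 0.666, 0.746, -0.001]
ft_force: [-0.4, 0.8, 0.1]
width: 0.0147
```

No contact force now. I'll turn clockwise, which is a positive rotation about the downward tool z.

>>> jog_arm:
  deltas:
    - [[0,0,0],[0,0,0.07]]
    - [[0,0,0],[0,0,0.14]]
    - [[0,0,0],[0,0,0.21]]
    - [[0,0,0],[0,0,0.28]]
    - [[0,0,0],[0,0,0.35]]

```text
t: 7.75
tcp_pos: [0.5067, 0.1643, 0.1212]
ee_rot: [-0.0, 0.844, 0.536, -0.0]
ft_force: [0.1, 1.4, -0.1]
width: 0.0147
```

>>> jog_arm:
  deltas:
    - [[0,0,0],[0,0,0.07]]
    - [[0,0,0],[0,0,0.14]]
    - [[0,0,0],[0,0,0.21]]
    - [[0,0,0],[0,0,0.28]]
    - [[0,0,0],[0,0,0.35]]

```text
t: 8.25
tcp_pos: [0.5063, 0.1645, 0.1211]
ee_rot: [-0.001, 0.958, 0.286, -0.001]
ft_force: [-1.5, 2.4, 1.6]
width: 0.0144
```

>>> jog_arm:
  deltas:
    - [[0,0,0],[0,0,0.06]]
    - [[0,0,0],[0,0,0.12]]
    - [[0,0,0],[0,0,0.18]]
    - [[0,0,0],[0,0,0.24]]
    - [[0,0,0],[0,0,0.28]]

```text
t: 8.75
tcp_pos: [0.5061, 0.1649, 0.1211]
ee_rot: [-0.001, 0.997, 0.071, -0.001]
ft_force: [-2.3, 4.7, 1.6]
width: 0.0143
```

```bash
python3 - <<'E'
from h import *
s=r.read_state();print(s['tcp_pos'],s['ee_rot'],s['ft_force'],s['ft_torque'],s['width'])
E
```

```text
[0.50609207 0.16485748 0.12112131] [-7.74099149e-04  9.97472930e-01  7.10362988e-02 -9.99026684e-04] [-2.32876347  4.69494736  1.55488219] [0.75971164 0.33422796 0.06005277] 0.014341924087245694
```

>>> jog_arm:
  deltas:
    - [[0,0,0],[0,0,0.03]]
    - [[0,0,0],[0,0,0.06]]
    - [[0,0,0],[0,0,0.06]]

```text
t: 9.05
tcp_pos: [0.5061, 0.1649, 0.1212]
ee_rot: [-0.001, 1.0, 0.025, -0.001]
ft_force: [-2.1, 4.3, 2.0]
width: 0.0147
```

```bash
python3 - <<'E'
from h import *
s=r.read_state();print(s['tcp_pos'],s['ee_rot'],s['ft_force'],s['ft_torque'],s['width'])
E
```

```text
[0.50607123 0.16494652 0.12115671] [-7.86668206e-04  9.99683461e-01  2.51264595e-02 -1.01002767e-03] [-2.11529229  4.29379258  2.02030674] [0.83397007 0.29739795 0.13966376] 0.014657517830875037
```

>>> jog_arm:
  deltas:
    - [[0,0,0],[0,0,0.03]]
    - [[0,0,0],[0,0,0.03]]
    - [[0,0,0],[0,0,0.03]]

```text
t: 9.35
tcp_pos: [0.5061, 0.165, 0.1212]
ee_rot: [-0.001, 1.0, 0.003, -0.001]
ft_force: [-1.6, 5.4, 2.1]
width: 0.0146
```

```bash
python3 - <<'E'
from h import *
s=r.read_state();print(s['tcp_pos'],s['ee_rot'],s['ft_force'],s['ft_torque'],s['width'])
E
```

```text
[0.50606312 0.16497121 0.1211681 ] [-6.63414818e-04  9.99995849e-01  2.61605093e-03 -1.00863919e-03] [-1.60564858  5.43927235  2.14162776] [0.83647123 0.36696871 0.49482679] 0.014601552628999759
```

The torque rose to 0.49 N·m, so the button is on its stop. I'll release, retreat and check.

>>> jog_arm:
  deltas:
    - [[0,0,0],[0,0,-0.05]]
    - [[0,0,0],[0,0,-0.05]]
    - [[0,0,0],[0,0,-0.05]]
    - [[0,0,0],[0,0,-0.05]]
  fingers: -0.3

```text
t: 9.75
tcp_pos: [0.5069, 0.164, 0.1212]
ee_rot: [0.0, 0.999, 0.041, -0.0]
ft_force: [-0.6, 0.3, 0.6]
width: 0.0298
```

>>> jog_arm:
  deltas:
    - [[0,0,-0.5],[0,0,0]]
    - [[0,0,-1],[0,0,0]]
    - [[0,0,-1],[0,0,0]]

```text
t: 10.05
tcp_pos: [0.5093, 0.1643, 0.2276]
ee_rot: [-0.0, 0.999, 0.041, 0.006]
ft_force: [-0.2, -0.1, -0.9]
width: 0.0302
```

>>> jog_arm:
  deltas:
    - [[-1,1,0],[0,0,0]]
    - [[-1,1,0],[0,0,0]]
    - [[-1,1,0],[0,0,0]]
    - [[-1,1,0],[0,0,0]]

```text
t: 10.45
tcp_pos: [0.413, 0.0541, 0.2212]
ee_rot: [0.0, 0.999, 0.039, -0.001]
ft_force: [-0.1, 0.7, -0.1]
width: 0.0299
```

>>> jog_arm:
  deltas:
    - [[0,1,0],[0,0,0]]
    - [[0,1,0],[0,0,0]]
    - [[0,1,0],[0,0,0]]
    - [[0,1,0],[0,0,0]]

```text
t: 10.85
tcp_pos: [0.4241, -0.0441, 0.2209]
ee_rot: [-0.0, 0.999, 0.04, -0.0]
ft_force: [-0.2, 0.2, 0.4]
width: 0.03
```

```bash
python3 - <<'E'
from h import *
t=snap('top','top3')['color'];s=snap('side','side3')['color']; print(r.read_state()['tcp_pos'],r.read_state()['ft_force'])
a=cv2.resize(t[90:250,120:440],(640,320),interpolation=cv2.INTER_CUBIC)
b=cv2.resize(s[140:350,85:385],(386,270),interpolation=cv2.INTER_CUBIC)
o=np.zeros((592,640,3),np.uint8);o[:320]=a;o[322:,:386]=b
cv2.imwrite('pics/m3.png',cv2.convertScaleAbs(o,alpha=1.3,beta=20))
E
```

```text
[ 0.42391366 -0.04263311  0.22111728] [-0.45097166 -0.11740045 -0.02615135]
```

View pics/m3.png

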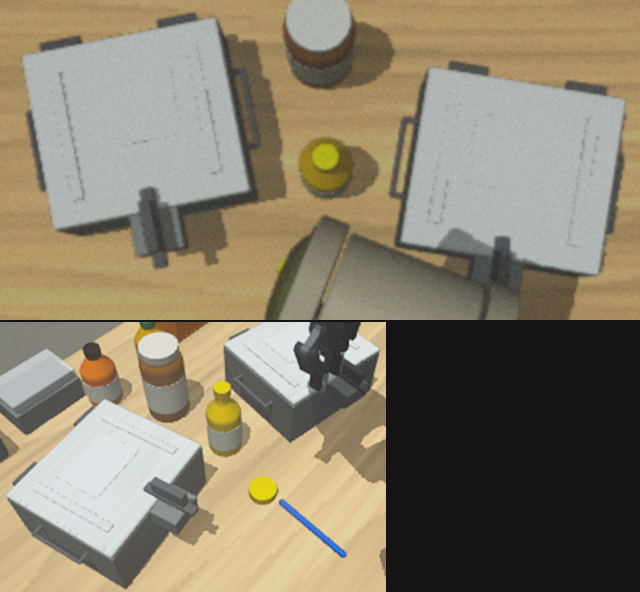

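Both lids are flat. The bar now crosses the left lid's edge, running from (148,190) to (160,265) in the picture and square to the edge. The other button still lies across its own lid at (502,258), and the arm is in free air.

```bash
python3 -c "
from workcell import r
print(r.finish_job())"
```

```text
the job is handed in; nothing more can be done
None
```

I pressed the ajar lid shut with closed fingers, then straddled the turnbutton's fin with the jaws about 14 mm apart and turned it clockwise onto its stop. After that I released it, backed off and handed the job in at about 11 s of the 45 s allowed. No verdict is reported.

- **Lid:** the fingertips stopped at a height of 0.100 m with 7–12 N of upward force, and the pictures afterwards show the lid flat. The bar was still along the edge, about 1.49 rad open by the first measurement.
- **Turnbutton:** the stop was felt as the turning torque rose from 0.06 to 0.49 N·m. In the last top view the bar's heading is about 0.16 rad against 0.18 for square across the lid, which is close to the stop.
- **Other case:** its bar still lies across its lid in the last picture, though the arm partly covers it there. I judged this by eye and did not measure the angle.
- **Contact:** the gripper was in free air at hand-in, with force readings at noise level. Closing on the fin first gave a contact of about 5 N, probably a fingertip on the bar, and I cleared it by shifting and lifting 2–3 mm before the turn.

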